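# Set the ring mandrel in its stand and snap the keeper strap shut

## Robot

A 6-joint arm with a two-finger parallel gripper is mounted at the origin on a cart in front of the work surface, level with it; the furniture and walls round the work are solid. World frame = base frame: x ahead of the robot, y to its left, z up, the work surface at z = 0. Lengths are in mm, angles in degrees, forces in N, time in s.
With the tool pointing down it reaches from about 350 to 875 mm from the base axis. Payload 15.5 kg.
Tool frame: the origin (TCP) lies at the very end of the fingers, on their centre line; the grasp point (between the pads) lies 19 mm behind it; x points along the fingers, y is the direction in which the jaws open and shut, and the axes are right-handed (so a half turn about x gives the same grasp; the last joint's range is limited). The gripper opens to 85 mm and grips with 20 to 120 N. Pads are 22 mm wide; open, the fingers measure 114 mm over their backs; the gripper's body (76 mm by 85 mm) begins 54 mm behind the grasp point. The pads swing forward as they close: fully open they stand 13 mm farther back than shut.
Start: joints at [63.971, 28.281, 77.091, -0, 74.628, -5.472], TCP at [219.465, 585.202, 231.277] pointing down, gripper open.
Joint ranges: [-166.48, 166.48], [-47.26, 123.95], [12.59, 153.08], [-70.14, 250.14], [6.76, 159.57], [-176.63, 176.63]. Speed limits (degrees/s): [108.29, 108.29, 147.25, 172.46, 172.46, 172.46].

## Interface

Orientations are given as a 3x3 rotation matrix whose columns are the frame's x, y, z axes.
In Python, from bench import manip, grab_frame gives the robot as it stands.
- The arm moves only by the tool drive_tool, never from a script. Its argument "plan" is a list of rows, each a list of 7 numbers: the finger opening in m, from 0 to 0.0854, then the shift along the world's x, y, z in m, then the turn, a rotation vector about the world's x, y, z in degrees. A call has 1 to 8 rows; each row is the pose to reach, as a shift and turn from the pose commanded when the call began; what a row does not reach only later rows make up. A row lasts 1/8 s, in which the tool goes at most 62.5 mm and 10.7 degrees, less where a joint would pass 70% of its speed; a pose out of reach is approached as far as the arm can. A call with a gripper value outside its range is refused whole. The fingers move at their own pace and stop on an object; "squeeze" is the grip in N (left out, the last holds). Time passes only in rows, so rows that repeat a pose let the fingers close. It gives the time, the measured TCP pose, the force and the opening at its end, in the units of the state.
- manip.sense(): the state, without advancing time (a new reading comes with each control period).
- grab_frame(name): name is "scene" or "top" or "wrist"; returns a dict with "frame" (384x512x3 uint8, blue, green, red), "K" (3x3 intrinsics, pixels), "extrinsics" (4x4, takes a point from world to camera coordinates). Camera axes: x right, y down, z forward; pixel columns grow to the right and rows downward; lengths in mm; the calibration is good to about 2 mm. A picture is of the moment at which its call begins. There is no depth.
- manip.hand_in(): hands the job in, once; it reports no verdict.
The state is a dict: "clock": time; "q": joint angles; "joint_velocities": joint speeds; "joint_efforts": joint torques, N m; "tcp_pos": TCP position; "orientation": TCP orientation; "contact_force": force on the tool from outside, world axes, zero at the start; "wrist_torque": the same for the moment, N m; "width": finger opening in mm.
Only numpy, scipy, OpenCV 4.12 (cv2) and the standard library are available. Lean on these libraries where they do the work, as an engineer would, in place of code of your own. Each camera call takes 0.05 s, during which the arm holds its last target.

## Task

Set the ring mandrel up for hammering: lay it in the two V saddles of the bench stand, with its wooden handle in the saddle that has the hinged strap, the butt of the handle about level with that end of the stand's base, and the steel taper sticking out over the other saddle. Then swing the strap over the handle and press its thumb tab down until it snaps past the spring ball and stays fully shut. Leave the hammer and the scale where they lie.

Things in the scene. Friction and masses are not known exactly. Their poses are not given: they have to be found in the camera images.
- mandrel_stand: iron stand screwed to the bench: base plate 86 x 166 x 12 mm with two V blocks. y runs along the mandrel's place from the handle end (base ends at -93 mm) to the taper end (+73 mm), x from the strap's hinge side to its catch side, z up; origin on the underside, at mid-width. A mandrel lying home has its axis at x = 0, z = 66 mm, its grip point near y = 0. Between the blocks: 27 mm high at most
- handle_saddle (a point): bottom of the V of the handle saddle (the one with the strap), at y = -72, z = 50 mm in the stand's frame, same axes. The block is 24 mm thick along y and 62 mm wide; the 90 degree V has a mouth 48 mm wide at z = 74 mm
- taper_saddle (a point): bottom of the V of the other saddle, at y = +54, z = 51.8 mm in the stand's frame, same axes. The block is 16 mm thick along y and 58 mm wide; the 90 degree V has a mouth 44 mm wide at z = 73.8 mm
- strap (a joint): hinge of the strap, rad: 0 = shut, 1.57 = upright, up to 2.0 = leaning back, away from the saddle (at the start it stands or leans back). It stays where it is left (1 N at the tab moves it). Closing, it meets the spring ball at 0.17, snaps past it (at 0.09) under some 6 to 7 N on the tab and is then held at 0; let go above 0.09 it stays ajar. A clear pull is needed to open it again
- strap_hinge (a point): middle of the strap's hinge pin, at x = -31, y = -72, z = 82 mm in the stand's frame; the pin runs along the stand's y
- strap_tab (a point): middle of the upper (outer) face of the thumb tab, the 26 x 24 mm end of the steel strap (24 mm wide, 5 mm thick, 95 mm from hinge to end), 82 mm from the hinge. x runs along the strap from hinge to tab, z out of the outer face. Shut, this point is at x = +51, y = -72, z = 88 mm in the stand's frame; below the tab's inner end a down-turned lip 24 mm deep snaps under the ball
- mandrel_grip (a point): where to grip the loose ring mandrel: on its axis, 92.5 mm from the butt, 192.5 mm from the tip; y points to the tip. Mandrel 285 mm long, 0.3 kg, round: wooden handle 84 mm long, 22 to 25 mm thick, then steel tapering from 25 to 9.5 mm. 24 mm thick here; centre of mass 17 mm nearer the tip. On the bench this point is 12 mm up and the axis dips 0.04 rad to the tip
- mandrel_tip (a point): middle of the thin end of the mandrel, same axes
- mandrel: the mandrel itself, origin on its underside below the middle of its length
- hammer: chasing hammer with a wooden handle, 227 x 74 x 27 mm, loose; origin under its middle, x along the handle to the head; to be left alone
- scale: black flat pocket scale, shut, 122 x 74 x 18 mm, loose; origin under its middle; to be left alone

How it is judged:
By the outcome, as a careful person would: the job done as asked, in the order asked, and still so for the second after the job is handed in, with the robot touching nothing.
It also fails if it takes over 50 s, if anything falls off the work surface, if the arm or the gripper's body presses on something with over 40 N, if the wrist force passes 120 N, or if a joint passes its speed limit or range.

## Working session

There is one attempt and no reset: what is moved stays moved. The work goes in short steps, Python scripts to look and compute and a tool call to move; the robot and the scene stay as the last step left them, time stands still between calls to the robot, and variables do not carry over. Pictures are saved under pics/ and viewed, and the job is handed in when it is done.

Besides the shell and the picture viewer there is one more tool, called after "Request:" as name([rows], argument=value, ...), one row to a line, values as JSON. drive_tool: Moves the arm, as the interface text tells. Its arguments: {"type":"object","properties":{"plan":{"type":"array"},"squeeze":{"type":"number"}},"required":["plan"]}

```bash
mkdir -p pics; ls
cat > h.py <<'E'
import numpy as np, cv2
from bench import manip, grab_frame
def shot(n,f):
    g=grab_frame(n); cv2.imwrite('pics/'+f+'.png',g['frame']); 
    np.savez('pics/'+f+'.npz',K=g['K'],E=g['extrinsics'],frame=g['frame']); return g
def ray(f,u,v):
    d=np.load('pics/'+f+'.npz'); E=d['E'];R=E[:3,:3];t=E[:3,3]
    r=R.T@np.linalg.inv(d['K'])@np.array([u,v,1.]); return -R.T@t, r/np.linalg.norm(r)
def onz(f,u,v,z):
    c,r=ray(f,u,v); return c+r*(z-c[2])/r[2]
def tri(*obs):
    A=np.zeros((3,3));b=np.zeros(3)
    for o in obs:
        c,r=ray(*o);P=np.eye(3)-np.outer(r,r);A+=P;b+=P@c
    x=np.linalg.solve(A,b)
    return x,[float(np.linalg.norm((np.eye(3)-np.outer(ray(*o)[1],ray(*o)[1]))@(x-ray(*o)[0]))) for o in obs]
def proj(f,p):
    d=np.load('pics/'+f+'.npz');E=d['E'];q=d['K']@(E[:3,:3]@np.array(p,float)+E[:3,3]);return q[:2]/q[2]
E
python3 - <<'E'
from h import *
np.set_printoptions(precision=3,suppress=True)
for n in ['scene','top','wrist']:
    g=shot(n,n+'0'); E=g['extrinsics']; print(n,-E[:3,:3].T@E[:3,3],E[2,:3],g['K'][0])
print(manip.sense())
E
```

```text
pics
scene [-259.355 -607.776  707.919] [ 0.647  0.571 -0.505] [485.021   0.    256.532]
top [ 313.041   68.058 1044.01 ] [ 0.198  0.02  -0.98 ] [362.868   0.    248.638]
wrist [146.077 612.66  374.266] [ 0.288 -0.11  -0.951] [293.797   0.    257.232]
{'clock': 0.15, 'q': array([63.969, 28.307, 77.119, -0.   , 74.629, -5.471]), 'joint_velocities': array([ 0.072, -0.18 , -0.058, -0.076, -0.039,  0.036]), 'joint_efforts': array([  0.002, -88.254, -38.407,  -0.   ,   0.007,   0.   ]), 'tcp_pos': array([219.36 , 584.942, 230.832]), 'orientation': array([[-0.   ,  0.351,  0.936],
       [-0.001,  0.936, -0.351],
       [-1.   , -0.001, -0.   ]]), 'contact_force': array([ 0.141,  0.136, -0.92 ]), 'wrist_torque': array([0.006, 0.021, 0.   ]), 'width': 85.35262870162656}
```

View pics/scene0.png

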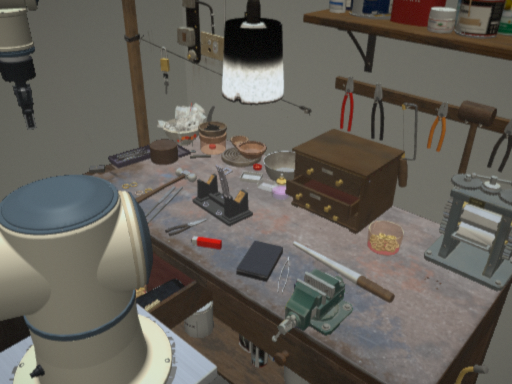

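View pics/top0.png

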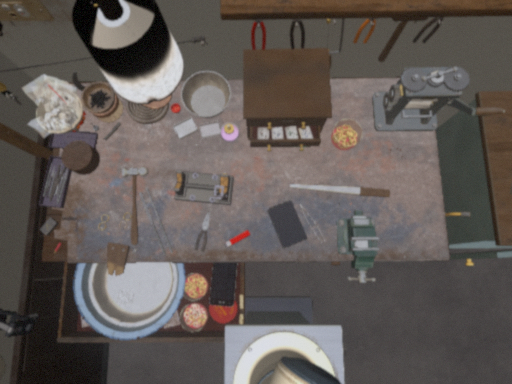

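View pics/wrist0.png

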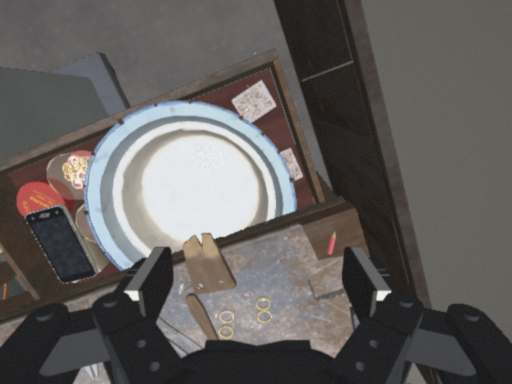

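The top view shows the mandrel at about (290..390, 190), handle to the right. The stand is at (175..232, 187), the scale at (287, 224) and the hammer at (135, 200). I'll zoom in on the stand and the mandrel.

Run:
```python
from h import *
t=cv2.imread('pics/top0.png'); s=cv2.imread('pics/scene0.png')
cv2.imwrite('pics/z1.png',cv2.resize(t[160:215,165:245],None,fx=9,fy=9,interpolation=cv2.INTER_CUBIC))
cv2.imwrite('pics/z2.png',cv2.resize(t[165:215,280:400],None,fx=6,fy=6,interpolation=cv2.INTER_CUBIC))
cv2.imwrite('pics/z3.png',cv2.resize(s[160:230,185:260],None,fx=8,fy=8,interpolation=cv2.INTER_CUBIC))
for p in [(290,187),(389,194),(175,172),(232,176),(175,200),(232,204)]: print(p,onz('top0',*p,12).round(1))
```

```text
(290, 187) [534.8 -31.1  12. ]
(389, 194) [ 512.  -314.5   12. ]
(175, 172) [582.7 305.9  12. ]
(232, 176) [569.2 137.6  12. ]
(175, 200) [498.9 302.8  12. ]
(232, 204) [486.  137.2  12. ]
```

View pics/z1.png

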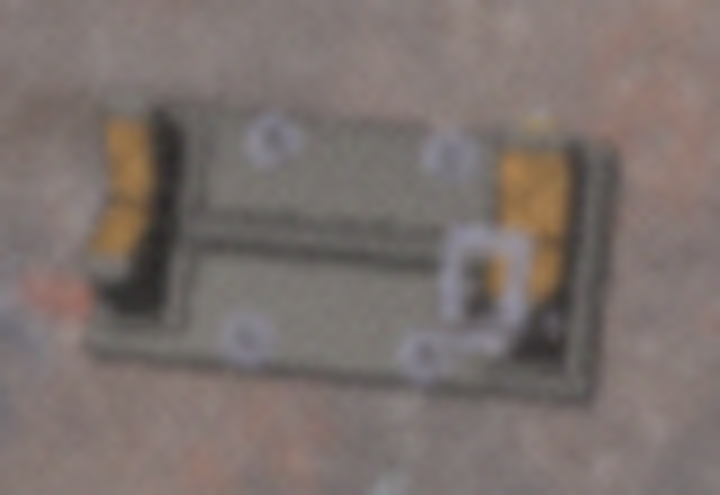

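View pics/z2.png

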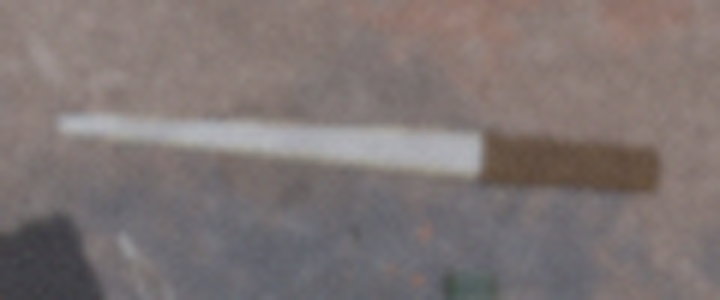

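View pics/z3.png

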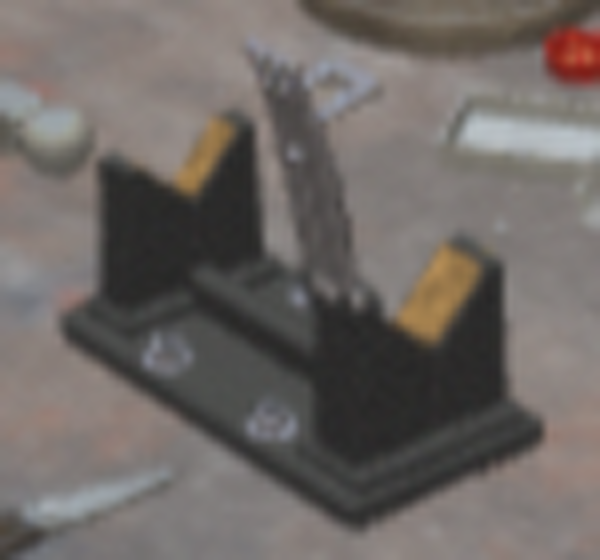

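Run:
```python
from h import *
print('lamp',tri(('scene0',253,98),('top0',145,75)))
im=cv2.imread('pics/top0.png').astype(int)
# mandrel masks
sub=im[175:205,280:400]; b,g,r=sub[...,0],sub[...,1],sub[...,2]
steel=(sub.min(2)>140); wood=(r-b>35)&(r<150)
for n,m in(('steel',steel),('wood',wood)):
    k,l,st,c=cv2.connectedComponentsWithStats(m.astype('uint8')); i=1+st[1:,4].argmax(); print(n,st[i],c[i])
    ys,xs=np.where(l==i)
    for x in range(xs.min(),xs.max()+1,6 if n=='steel' else 3): print(x+280,(ys[xs==x].mean()+175).round(2),(xs==x).sum(),end='; ')
    print(xs.max()+280)
print(sub[:, 20, :].tolist()[5:20])
```

```text
lamp (array([777.55185036, 335.86016657, 229.44752971]), [5.237403853526916, 5.237403853527056])
steel [ 10   9  70  10 363] [48.32231405 12.84297521]
290 185.0 3; 296 185.5 4; 302 185.5 4; 308 186.5 4; 314 187.0 5; 320 187.0 5; 326 188.0 5; 332 188.0 5; 338 188.5 6; 344 189.0 7; 350 189.5 6; 356 190.0 7; 359
wood [106  19   3   2   5] [106.8  19.6]
386 194.5 2; 388
[[113, 118, 131], [115, 122, 133], [119, 123, 135], [128, 130, 143], [151, 153, 155], [171, 167, 167], [170, 169, 168], [161, 164, 166], [131, 137, 141], [113, 116, 123], [112, 114, 121], [109, 111, 123], [111, 112, 123], [109, 109, 119], [111, 110, 119]]
```

Request:
drive_tool([
  [0.085,0.035,-0.045,0.02,0,0,-9],
  [0.085,0.08,-0.1,0.04,0,0,-18],
  [0.085,0.12,-0.15,0.06,0,0,-27],
  [0.085,0.16,-0.2,0.08,0,0,-36],
  [0.085,0.2,-0.25,0.1,0,0,-45],
  [0.085,0.235,-0.3,0.1,0,0,-55],
  [0.085,0.275,-0.35,0.1,0,0,-65],
  [0.085,0.31,-0.395,0.1,0,0,-74],
])

```text
clock: 1.15
tcp_pos: [518.9, 203.1, 331.3]
orientation: [[0.0, 0.996, -0.085], [0.0, -0.085, -0.996], [-1.0, 0.0, -0.0]]
contact_force: [1.6, -0.5, -0.3]
width: 85.1
```

Run:
```python
from h import *
g=shot('wrist','w1'); shot('top','t1')
print(manip.sense()['tcp_pos'])
cv2.imwrite('pics/w1b.png',cv2.resize(g['frame'],None,fx=1.56,fy=1.56,interpolation=cv2.INTER_CUBIC))
```

```text
[520.96549364 200.46973056 330.7635242 ]
```

View pics/w1b.png

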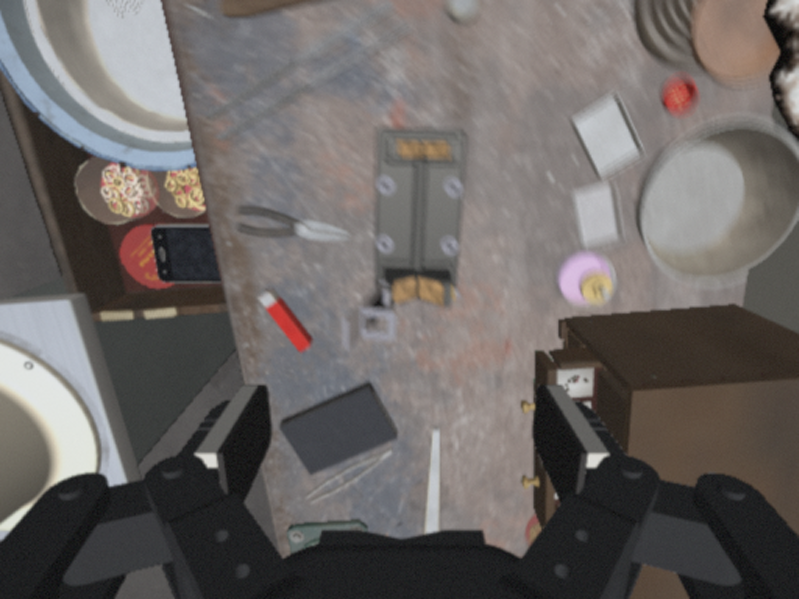

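Run:
```python
from h import *
w=cv2.imread('pics/w1.png')
cv2.imwrite('pics/z4.png',cv2.resize(w[75:225,220:320],None,fx=4,fy=4,interpolation=cv2.INTER_CUBIC))
```

```text
(no output)
```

View pics/z4.png

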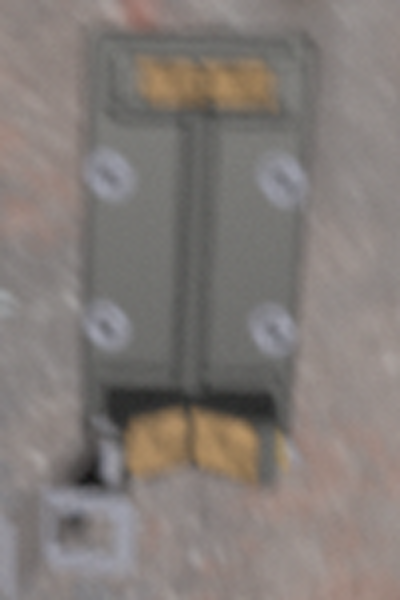

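Run:
```python
from h import *
def W(x,y,z): return onz('w1',220+(x+.5)/4-.5,75+(y+.5)/4-.5,z)
T=W(205,82,51.8);H=W(190,437,50);print('T',T,'H',H, np.linalg.norm(T-H))
for n,p in dict(TLb=(97,37,0),TRb=(315,38,0),TL=(100,40,12),Vlf=(107,388,74),Vrf=(280,395,74),V2=(190,408,50),V3=(190,465,50)).items(): print(n,W(*p).round(1))
# top-view corners z1, scale 9
def Z(x,y,z): return onz('top0',165+(x+.5)/9-.5,160+(y+.5)/9-.5,z)
for n,p in dict(TR=(618,148,0),BR=(592,402,0),BL=(90,352,0)).items(): print(n,Z(*p).round(1))
print('topT',Z(128,188,55),'topH V',Z(535,235,50))
def S(x,y,z): return onz('scene0',185+(x+.5)/8-.5,160+(y+.5)/8-.5,z)
for n,p in dict(BL=(65,330,0),BR=(358,525,0),FR=(540,432,0)).items(): print(n,S(*p).round(1))
# mandrel from top
for (u,v,z) in [(289.2,185.2,5),(389.7,194,11),(360,190.6,12.5)]: print(onz('top0',u,v,z).round(1))
print('tip wrist',onz('w1',435/1.5625,431/1.5625,5))
# strap tab centre tri: z1 (487,285), scene z3 (340,85), w1 z4 (88,527)
print(tri(('top0',165+487/9,160+285/9),('w1',220+88/4,75+527/4),('scene0',185+340/8,160+85/8)))
```

```text
T [545.06386094 282.27543832  51.8       ] H [530.43955376 156.10878005  50.        ] 127.0241552574819
TLb [507.7 302.    0. ]
TRb [590.1 294.6   0. ]
TL [509.2 300.4  12. ]
Vlf [502.6 183.5  74. ]
Vrf [562.9 175.8  74. ]
V2 [531.3 167.4  50. ]
V3 [529.6 145.1  50. ]
TR [572.1 134.8   0. ]
BR [487.4 142.8   0. ]
BL [505.1 307.    0. ]
topT [546.91366314 284.41296288  55.        ] topH V [531.96585688 157.40401156  50.        ]
BL [506.7 310.2   0. ]
BR [489.4 146.8   0. ]
FR [572.5 141.9   0. ]
[541.7 -29.6   5. ]
[ 512.2 -316.9   11. ]
[ 522.5 -232.2   12.5]
tip wrist [538.31280906 -35.95218832   5.        ]
(array([496.82603371, 160.18621315, 152.21551482]), [2.6621384392024163, 1.3144666199640798, 1.9493776683166213])
```

Request:
drive_tool([
  [0.085,0,-0.04,0,0,0,0],
  [0.085,0,-0.1,0,0,0,-1],
  [0.085,0,-0.16,0,0,0,-1],
  [0.085,0,-0.22,0,0,0,-1],
  [0.085,0,-0.28,-0.02,0,0,-1],
  [0.085,0,-0.33,-0.06,0,0,-1],
  [0.085,0,-0.36,-0.1,0,0,-1],
  [0.085,0,-0.36,-0.13,0,0,-1],
])

```text
clock: 2.25
tcp_pos: [517.3, -156.8, 199.3]
orientation: [[-0.001, 0.995, -0.099], [0.0, -0.099, -0.995], [-1.0, -0.001, -0.0]]
contact_force: [0.0, 1.2, -0.0]
width: 85.0
```

Run:
```python
from h import *
g=shot('wrist','w2'); s=manip.sense(); print(s['tcp_pos'],s['orientation'],s['contact_force'])
cv2.imwrite('pics/w2b.png',cv2.resize(g['frame'],None,fx=1.5,fy=1.5,interpolation=cv2.INTER_CUBIC))
```

```text
[ 515.80891946 -155.18868327  196.13370193] [[-0.00548211  0.99513248 -0.09839355]
 [ 0.00238103 -0.09838176 -0.9951459 ]
 [-0.99998214 -0.00568978 -0.0018301 ]] [-2.01147243  2.07233497 -5.28722867]
```

View pics/w2b.png

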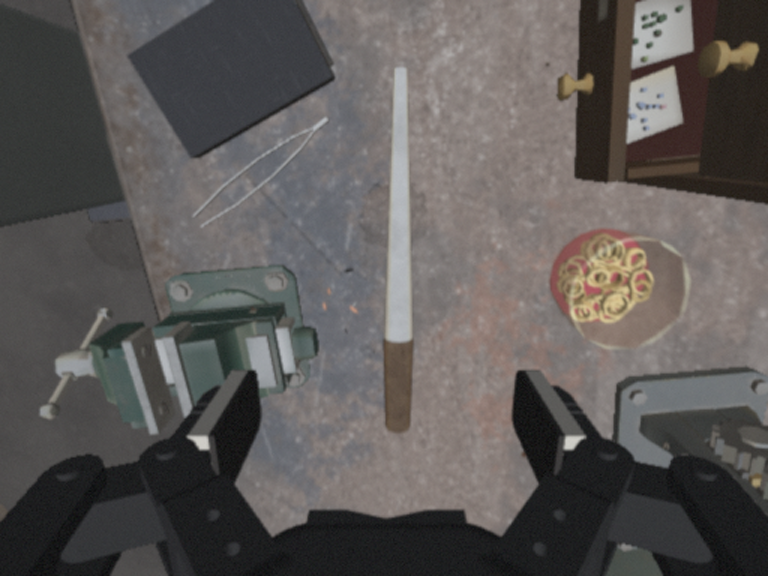

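Run:
```python
from h import *
f=lambda u,v,z: onz('w2',(u+.5)/1.5-.5,(v+.5)/1.5-.5,z).round(1)
t=f(401,68,5);b=f(398,430,11);print('tip',t,'butt',b,np.linalg.norm(t-b)); d=(t-b)/np.linalg.norm(t-b); print('ang',np.degrees(np.arctan2(d[0],d[1])),'grip from butt',b+92.5*d,'from tip',t-192.5*d)
print('joint steel/wood',f(398,341,12.5), 'edges', f(385,330,12.5),f(411,330,12.5))
for z in (20,50,80): print('vise edge',z,f(318,340,z))
s=manip.sense(); print(s['tcp_pos'],s['joint_velocities'].round(2))
```

```text
tip [540.9 -28.6   5. ] butt [ 512.1 -317.4   11. ] 290.29447118400304
ang 5.694878442470459 grip from butt [ 521.27688852 -225.37620123    9.08814823] from tip [ 521.80215092 -220.10898663    8.97871856]
joint steel/wood [ 520.  -231.    12.5] edges [ 510.4 -220.2   12.5] [ 531.4 -222.3   12.5]
vise edge 20 [ 456.5 -220.3   20. ]
vise edge 50 [ 462.9 -207.1   50. ]
vise edge 80 [ 469.4 -194.    80. ]
[ 515.80891946 -155.18868327  196.13370193] [ 1.52 -2.07 -1.86  0.08  6.67  0.54]
```

Request:
drive_tool([
  [0.045,0.005,-0.03,-0.02,0,0,0],
  [0.045,0.005,-0.067,-0.05,0,0,0],
  [0.045,0.005,-0.067,-0.1,0,0,0],
  [0.045,0.005,-0.067,-0.136,0,0,0],
  [0.045,0.005,-0.067,-0.136,0,0,0],
  [0.045,0.005,-0.067,-0.136,0,0,0],
])

```text
clock: 3.05
tcp_pos: [523.9, -222.1, 66.7]
orientation: [[0.001, 0.995, -0.096], [-0.001, -0.096, -0.995], [-1.0, 0.001, 0.001]]
contact_force: [-0.7, -0.6, -0.2]
width: 45.0
```

Run:
```python
from h import *
g=shot('wrist','w3'); s=manip.sense(); print(s['tcp_pos'],s['orientation'],s['contact_force'],s['width'])
cv2.imwrite('pics/w3b.png',cv2.resize(g['frame'],None,fx=1.5,fy=1.5,interpolation=cv2.INTER_CUBIC))
```

```text
[ 524.03069481 -222.27510691   67.01513954] [[ 2.17165702e-03  9.95344519e-01 -9.63564825e-02]
 [-1.17827218e-03 -9.63540959e-02 -9.95346422e-01]
 [-9.99996948e-01  2.27508520e-03  9.63538709e-04]] [-0.1404105  -0.1310852   0.58975243] 45.06909531385987
```

View pics/w3b.png

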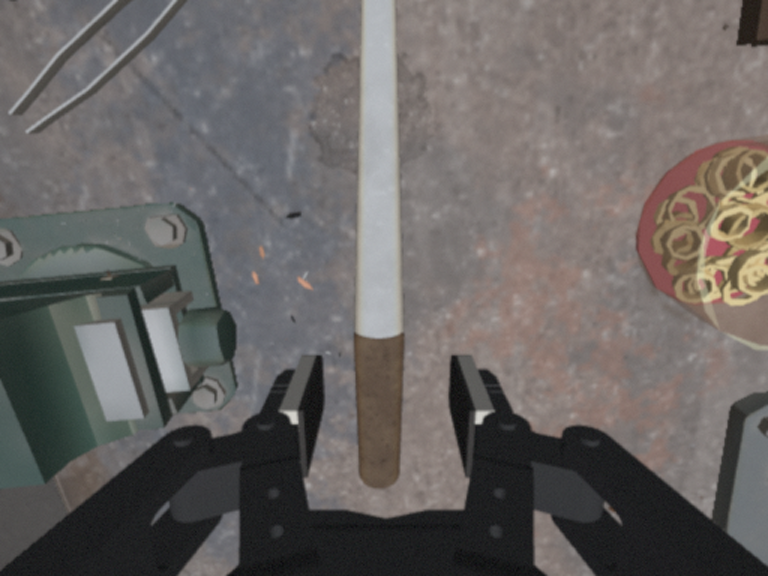

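Run:
```python
from h import *
f=lambda u,v,z: onz('w3',(u+.5)/1.5-.5,(v+.5)/1.5-.5,z).round(1)
print(f(379.5,335,12.5+8),f(379.5,335,12.5),f(378,100,10),f(380,485,11), proj('w3',[524,-222.3,67])*1.5, proj('w3',[521.5,-222.7,12])*1.5)
```

```text
[ 520.8 -227.5   20.5] [ 520.4 -231.    12.5] [ 530.5 -125.3   10. ] [ 511.3 -322.1   11. ] [384.76605235 373.204168  ] [379.804982   318.34835475]
```

Request:
drive_tool([
  [0.045,-0.003,0.002,-0.03,0,0,0],
  [0.045,-0.003,0.002,-0.055,0,0,0],
  [0.045,-0.003,0.002,-0.065,0,0,0],
  [0.045,-0.003,0.002,-0.065,0,0,0],
  [0.0,-0.003,0.002,-0.065,0,0,0],
  [0.0,-0.003,0.002,-0.065,0,0,0],
  [0.0,-0.003,0.002,-0.065,0,0,0],
  [0.0,-0.003,0.002,-0.065,0,0,0],
], squeeze=60)

```text
clock: 4.1
tcp_pos: [520.6, -220.4, 1.5]
orientation: [[0.002, 0.995, -0.097], [-0.001, -0.097, -0.995], [-1.0, 0.002, 0.001]]
contact_force: [-1.5, 0.5, 9.3]
width: 21.9
```

Request:
drive_tool([
  [0.0,0,0,0.01,0,0,0],
  [0.0,0,0,0.03,0,0,0],
  [0.0,0,0,0.06,0,0,0],
  [0.0,0,0,0.1,0,0,0],
  [0.0,0,0,0.1,0,0,0],
])

```text
clock: 4.72
tcp_pos: [521.5, -220.9, 103.5]
orientation: [[0.005, 0.995, -0.097], [-0.003, -0.097, -0.995], [-1.0, 0.005, 0.002]]
contact_force: [-0.2, -0.4, -3.4]
width: 22.2
```

Run:
```python
from h import *
g=shot('wrist','w4'); s=manip.sense(); print(s['tcp_pos'],s['contact_force'],s['wrist_torque'],s['width'])
cv2.imwrite('pics/w4b.png',cv2.resize(g['frame'],None,fx=1.5,fy=1.5,interpolation=cv2.INTER_CUBIC))
g=shot('scene','s4');cv2.imwrite('pics/s4b.png',cv2.resize(g['frame'][200:360,260:460],None,fx=4,fy=4,interpolation=cv2.INTER_CUBIC))
```

```text
[ 520.6169555  -220.39058535  101.82302504] [ 0.32056923 -0.33798945 -3.45191597] [-0.0428023   0.01226766  0.03085149] 21.127784247276796
```

View pics/w4b.png

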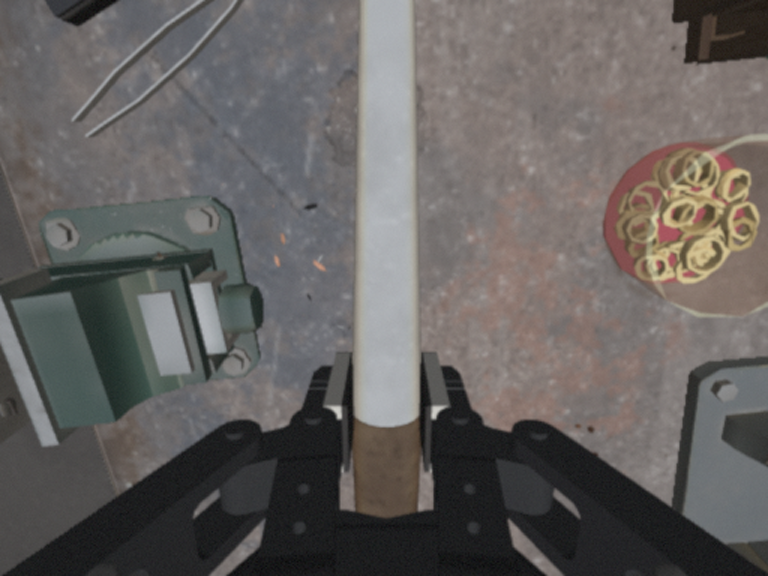

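View pics/s4b.png

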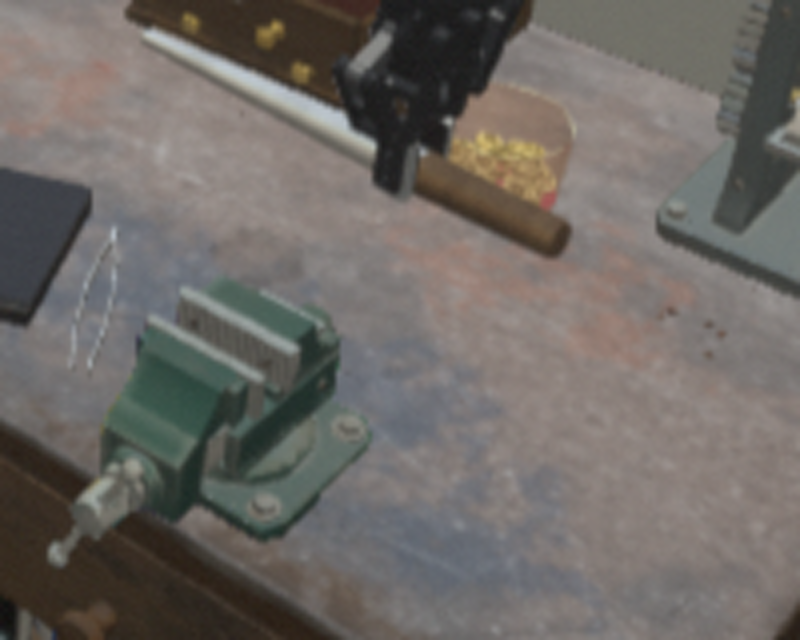

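Run:
```python
from h import *
f=lambda u,v,z: onz('w4',(u+.5)/1.5-.5,(v+.5)/1.5-.5,z).round(1)
for z in (112,120,124): print(z,f(386,422,z),f(386,10,z-2))
for z in (105,110,115): print(z,onz('s4',260+(560.5)/4-.5,200+(235.5)/4-.5,z))
print(proj('s4',[520.6,-220.4,101.8]),260+395/4,200+195/4)
for z in (100,105,110): print('tip',onz('s4',260+(145.5)/4-.5,200+(36.5)/4-.5,z))
s=manip.sense(); print(s['width'],s['wrist_torque'],s['contact_force'])
```

```text
112 [ 520.5 -235.9  112. ] [ 533.1 -107.6  110. ]
120 [ 521.  -230.3  120. ] [ 532.9 -109.6  118. ]
124 [ 521.3 -227.6  124. ] [ 532.7 -110.6  122. ]
105 [ 529.67560301 -303.29631526  105.        ]
110 [ 523.13217719 -305.82135972  110.        ]
115 [ 516.58875138 -308.34640418  115.        ]
[361.81297986 245.12522176] 358.75 248.75
tip [543.23187776 -25.21736887 100.        ]
tip [536.63077276 -30.00878527 105.        ]
tip [530.02966776 -34.80020167 110.        ]
21.451449277631404 [-0.10392641  0.04527262 -0.02057317] [ 0.27865312  0.86054082 -2.98793412]
```

Request:
drive_tool([
  [0.0,0.0,0.0,0.04,0,0,0],
  [0.0,0.002,0.02,0.09,1,-0.1,0],
  [0.0,0.004,0.06,0.14,2.3,-0.26,-0.8],
  [0.0,0.006,0.11,0.15,2.3,-0.26,-0.8],
  [0.0,0.009,0.16,0.15,2.3,-0.26,-0.8],
  [0.0,0.012,0.21,0.15,2.3,-0.26,-0.8],
  [0.0,0.014,0.26,0.15,2.3,-0.26,-0.8],
  [0.0,0.016,0.31,0.15,2.3,-0.26,-0.8],
])

```text
clock: 5.82
tcp_pos: [535.3, 91.5, 248.9]
orientation: [[0.003, 0.994, -0.111], [0.04, -0.111, -0.993], [-0.999, -0.002, -0.04]]
contact_force: [1.6, -0.1, -2.5]
width: 21.7
```

Request:
drive_tool([
  [0.0,0.003,0.05,0,0,0,0],
  [0.0,0.005,0.1,0,0,0,0],
  [0.0,0.007,0.15,0,0,0,0],
  [0.0,0.0077,0.18,0,0,0,0],
  [0.0,0.0077,0.182,0,0,0,0],
  [0.0,0.0077,0.182,0,0,0,0],
])

```text
clock: 6.58
tcp_pos: [543.2, 271.5, 249.1]
orientation: [[0.003, 0.994, -0.11], [0.039, -0.11, -0.993], [-0.999, -0.001, -0.039]]
contact_force: [-0.6, -1.1, -2.3]
width: 21.7
```

Run:
```python
from h import *
g=shot('wrist','w5'); s=manip.sense(); print(s['tcp_pos'],s['orientation'],s['contact_force'],s['wrist_torque'],s['width'])
cv2.imwrite('pics/w5b.png',cv2.resize(g['frame'],None,fx=1.5,fy=1.5,interpolation=cv2.INTER_CUBIC))
g=shot('scene','s5');cv2.imwrite('pics/s5b.png',cv2.resize(g['frame'][90:240,140:300],None,fx=4,fy=4,interpolation=cv2.INTER_CUBIC))
```

```text
[543.37813596 271.14744781 249.37567495] [[ 3.44017333e-03  9.93807634e-01 -1.11061031e-01]
 [ 3.93401213e-02 -1.11110212e-01 -9.93029141e-01]
 [-9.99219956e-01 -9.52962064e-04 -3.94787513e-02]] [ 0.21410554 -0.40377816 -3.30974244] [-0.15491484  0.07189379 -0.01913553] 21.94263360265013
```

View pics/w5b.png

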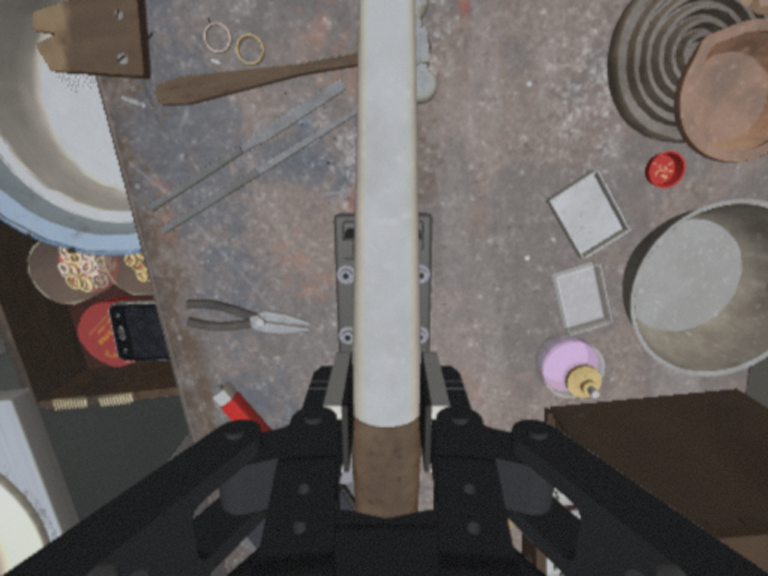

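View pics/s5b.png

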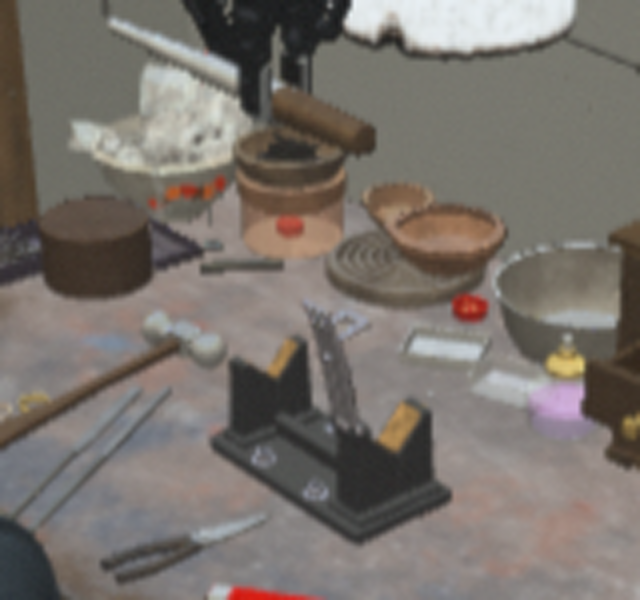

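Run:
```python
from h import *
f=lambda u,v,z: onz('w5',(u+.5)/1.5-.5,(v+.5)/1.5-.5,z)
a=np.radians(-6.4);X=np.array([np.cos(a),np.sin(a)]);Y=np.array([-np.sin(a),np.cos(a)]);o=np.array([539.5,229])
for p in [(335,214,0),(432,214,0),(336,330,12),(431.5,330,12)]:
    q=f(*p); print(q.round(1),X@(q[:2]-o),Y@(q[:2]-o))
for z in (271,272): 
  for p in [(387.5,415),(387.5,10)]:
    q=f(*p,z); print('mand',q.round(1),X@(q[:2]-o),Y@(q[:2]-o))
q=np.array([543.4,271.1]);print(X@(q-o),Y@(q-o))
```

```text
[501.6 307.    0. ] -46.337024091765855 73.29483887876782
[587.4 297.4   0. ] 40.02330876081135 73.32179950001397
[488.8 202.2  12. ] -47.35135788243051 -32.30633549455444
[577.  192.3  12. ] 41.36768187324139 -32.24573504118265
mand [543.8 267.5 271. ] -0.023197054662784933 38.77405521575294
mand [556.4 381.  271. ] -0.14088691449684487 152.94001036433494
mand [543.9 268.2 272. ] -0.02556724878314807 39.39295881824204
mand [556.4 380.7 272. ] -0.14231260398391718 152.64268997141184
-0.8171471611600021 42.272358232265795
```

Request:
drive_tool([
  [0.0,0,0,-0.04,0,0,0],
  [0.0,0,0,-0.09,0,0,0],
  [0.0,0,0,-0.135,0,0,0],
  [0.0,0,0,-0.158,0,0,0],
  [0.0,-0.001,-0.01,-0.158,0,0,0],
  [0.0,-0.003,-0.026,-0.158,0,0,0],
  [0.0,-0.0049,-0.044,-0.158,0,0,0],
  [0.0,-0.0049,-0.044,-0.158,0,0,0],
])

```text
clock: 7.68
tcp_pos: [539.0, 226.2, 93.1]
orientation: [[0.006, 0.994, -0.112], [0.04, -0.113, -0.993], [-0.999, 0.001, -0.041]]
contact_force: [-0.6, 0.2, -3.4]
width: 21.7
```

Run:
```python
from h import *
g=shot('wrist','w6'); s=manip.sense(); print(s['tcp_pos'],s['contact_force'],s['wrist_torque'],s['width'])
cv2.imwrite('pics/w6b.png',cv2.resize(g['frame'],None,fx=1.5,fy=1.5,interpolation=cv2.INTER_CUBIC))
g=shot('scene','s6');cv2.imwrite('pics/s6b.png',cv2.resize(g['frame'][130:240,160:280],None,fx=6,fy=5.4,interpolation=cv2.INTER_CUBIC))
```

```text
[539.17204441 227.0011292   93.01826809] [-1.10077725  0.57072645 -3.0850411 ] [-0.10490367  0.0581157  -0.00727191] 21.876677923380495
```

View pics/w6b.png

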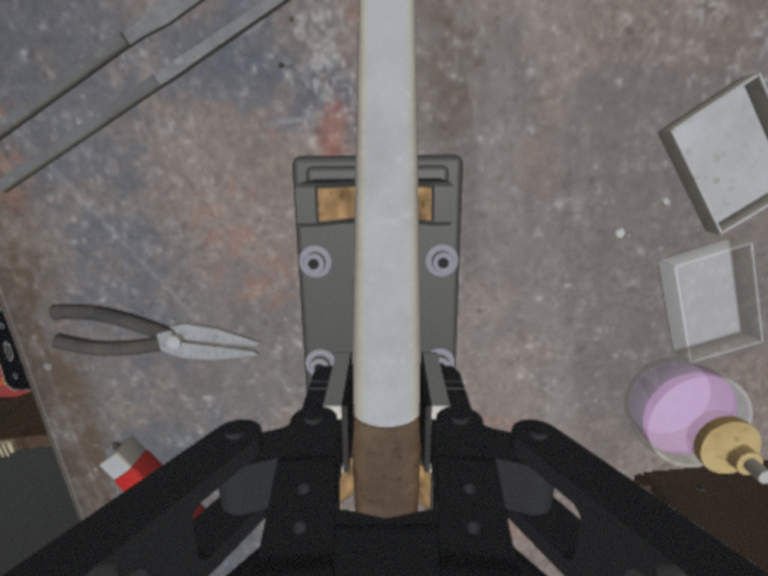

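View pics/s6b.png

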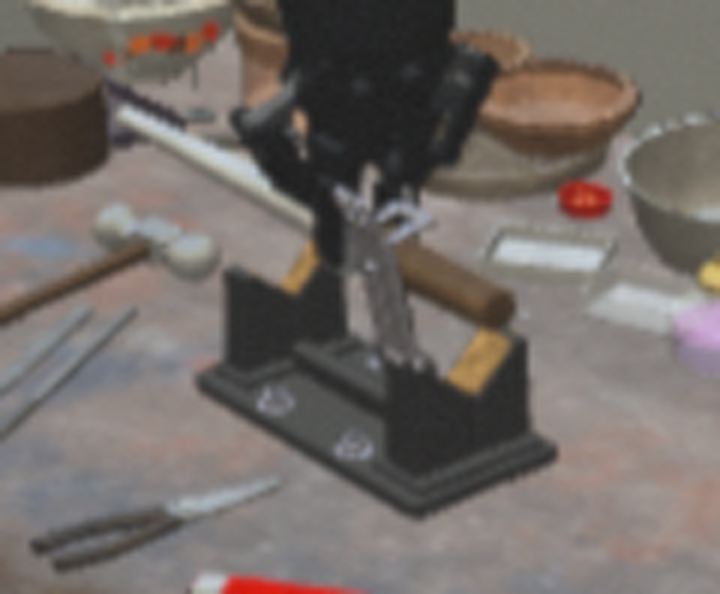

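Run:
```python
from h import *
f=lambda u,v,z: onz('w6',(u+.5)/1.5-.5,(v+.5)/1.5-.5,z)
a=np.radians(-6.4);X=np.array([np.cos(a),np.sin(a)]);Y=np.array([-np.sin(a),np.cos(a)]);o=np.array([539.5,229])
for n,p in dict(baseL=(294,158,0),baseR=(462,158,0),baseL2=(300,300,0),baseR2=(459,300,0),leaL=(316,222,73.8),leaR=(434,222,73.8),m1=(387,200,103),m2=(386.5,20,103),joint=(387,422,115)).items():
    q=f(*p); print(n,q.round(1),(X@(q[:2]-o)).round(1),(Y@(q[:2]-o)).round(1))
q=np.array([539.17,227.0]);print(X@(q-o),Y@(q-o))
```

```text
baseL [500.7 307.6   0. ] -47.4 73.8
baseR [587.7 297.7   0. ] 40.3 73.6
baseL2 [490.9 230.7   0. ] -48.5 -3.7
baseR2 [580.8 220.4   0. ] 42.0 -3.9
leaL [519.4 281.2  73.8] -25.8 49.6
leaR [563.4 276.2  73.8] 18.5 49.5
m1 [547.  288.4 103. ] 0.8 59.9
m2 [552.3 336.8 103. ] 0.7 108.6
joint [539.1 219.7 115. ] 0.6 -9.3
-0.10500554891038649 -2.0243205859492845
```

Request:
drive_tool([
  [0.0,-0.003,0.0,0.0,0,0,0],
  [0.0,-0.003,0.0,-0.015,0,0,0],
  [0.0,-0.003,0.0,-0.026,0,0,0],
  [0.0,-0.003,0.0,-0.032,0,0,0],
  [0.0,-0.003,0.0,-0.035,0,0,0],
  [0.0,-0.003,0.0,-0.035,0,0,0],
])

```text
clock: 8.52
tcp_pos: [535.7, 228.0, 57.0]
orientation: [[0.005, 0.994, -0.111], [0.04, -0.111, -0.993], [-0.999, 0.0, -0.04]]
contact_force: [-0.2, 0.2, -3.2]
width: 21.6
```

Request:
drive_tool([
  [0.0,0,0,-0.001,0,0,0],
  [0.0,0,0,-0.002,0,0,0],
  [0.0,0,0,-0.002,0,0,0],
])

```text
clock: 8.9
tcp_pos: [535.9, 228.1, 55.9]
orientation: [[0.006, 0.994, -0.111], [0.04, -0.111, -0.993], [-0.999, 0.001, -0.041]]
contact_force: [-3.2, -0.6, 8.0]
width: 22.0
```

Run:
```python
from h import *
g=shot('wrist','w7'); s=manip.sense(); print(s['tcp_pos'],s['contact_force'],s['wrist_torque'],s['width'])
cv2.imwrite('pics/w7b.png',cv2.resize(g['frame'],None,fx=1.5,fy=1.5,interpolation=cv2.INTER_CUBIC))
g=shot('scene','s7');cv2.imwrite('pics/s7b.png',cv2.resize(g['frame'][130:240,160:280],None,fx=6,fy=5.4,interpolation=cv2.INTER_CUBIC))
```

```text
[535.87187046 228.084644    55.88532667] [-3.26365325 -0.48153813  7.38080933] [-0.08146668  0.47016741  0.05898112] 21.766623838265705
```

View pics/w7b.png

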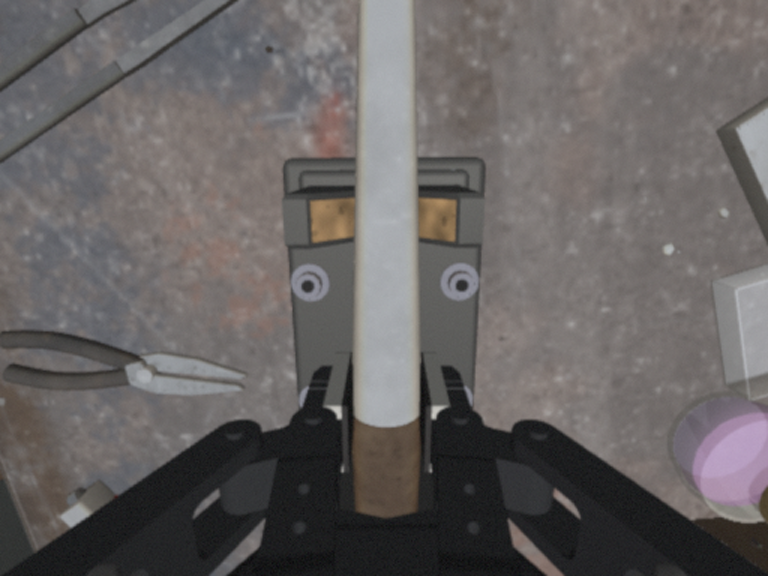

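View pics/s7b.png

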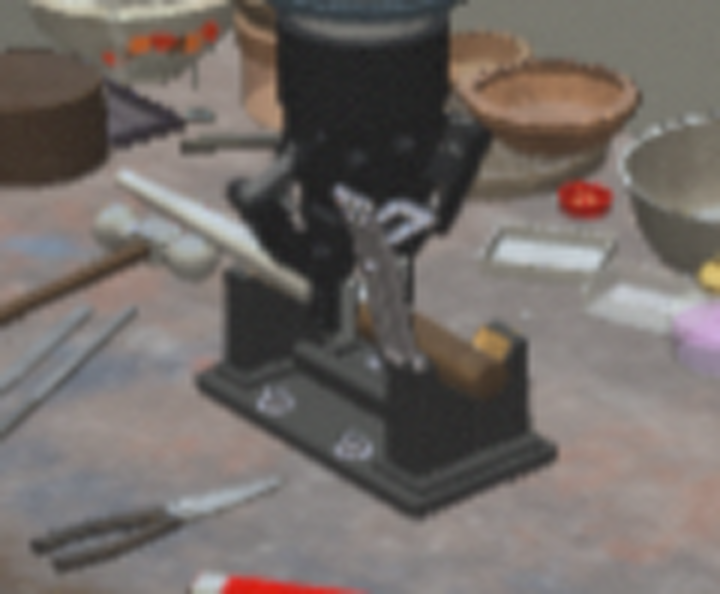

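Request:
drive_tool([
  [0.0,-0.0007,0,-0.0005,0,0,0],
  [0.05,-0.0007,0,-0.0005,0,0,0],
  [0.05,-0.0007,0,-0.0005,0,0,0],
  [0.05,-0.0007,0,-0.0005,0,0,0],
  [0.05,-0.0007,0,0.01,0,0,0],
  [0.05,-0.0007,0,0.05,0,0,0],
  [0.05,-0.0007,0,0.1,0,0,0],
  [0.05,-0.0007,0,0.15,0,0,0],
])

```text
clock: 10.0
tcp_pos: [534.8, 227.9, 207.4]
orientation: [[0.005, 0.994, -0.111], [0.04, -0.111, -0.993], [-0.999, 0.001, -0.04]]
contact_force: [0.8, 0.4, -0.9]
width: 49.8
```

Run:
```python
from h import *
g=shot('wrist','w8'); s=manip.sense(); print(s['tcp_pos'],s['contact_force'],s['wrist_torque'],s['width'])
cv2.imwrite('pics/w8b.png',cv2.resize(g['frame'],None,fx=1.5,fy=1.5,interpolation=cv2.INTER_CUBIC))
g=shot('scene','s8');cv2.imwrite('pics/s8b.png',cv2.resize(g['frame'][130:240,160:280],None,fx=6,fy=5.4,interpolation=cv2.INTER_CUBIC))
```

```text
[537.43471695 228.70767426 213.9285495 ] [3.48360319 1.01740453 9.55809866] [ 0.00397037 -0.054348   -0.04745543] 49.95451456194492
```

View pics/w8b.png

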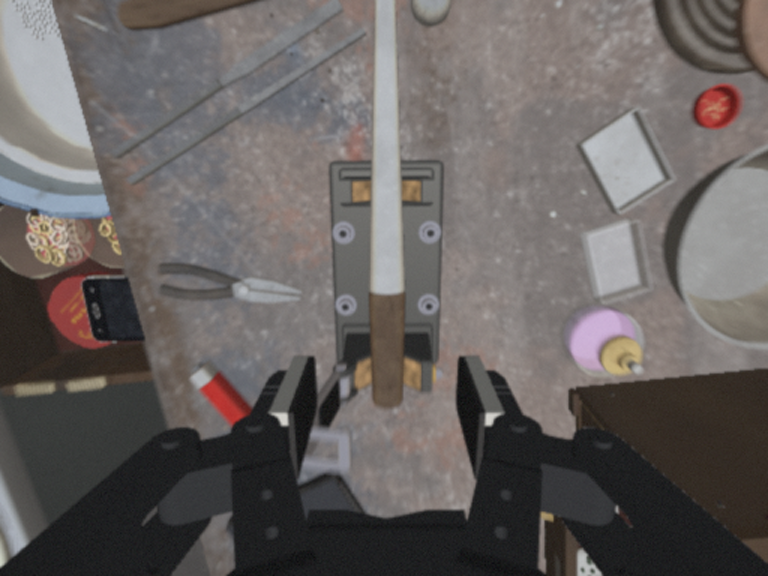

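View pics/s8b.png

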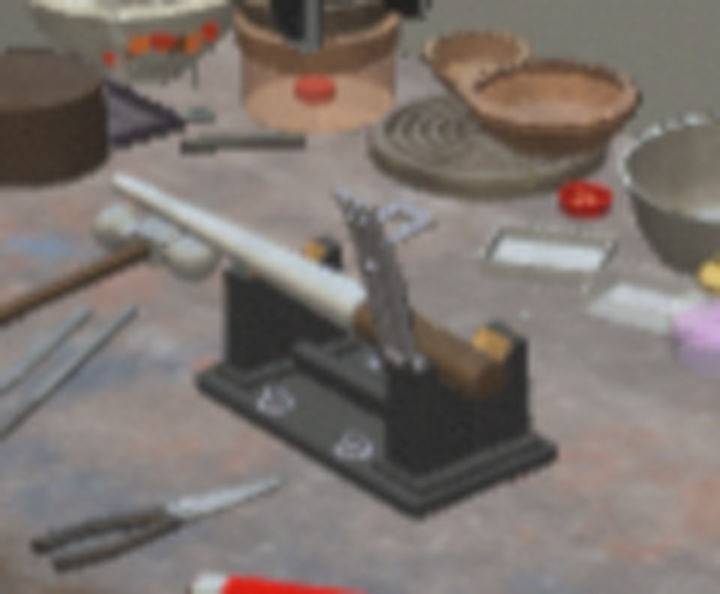

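Run:
```python
from h import *
f=lambda u,v,z: onz('w8',(u+.5)/1.5-.5,(v+.5)/1.5-.5,z)
a=np.radians(-6.4);X=np.array([np.cos(a),np.sin(a)]);Y=np.array([-np.sin(a),np.cos(a)]);o=np.array([536.1,229.4])
for n,p in dict(baseL=(330,162,4),baseR=(443,162,4),joint=(387,292,78.5),jointL=(369,292,66),jointR=(404.5,292,66),butt=(388,405,66),m1=(386,20,73),leaL=(351,204,73.8),leaR=(423,204,73.8),hbL=(342,362,74),hbR=(433,362,74),bBL=(338,350,12)).items():
    q=f(*p); print(n,q.round(1),(X@(q[:2]-o)).round(1),(Y@(q[:2]-o)).round(1))
g=lambda x,y,z: onz('s8',160+(x+.5)/6-.5,130+(y+.5)/5.4-.5,z)
for n,p in dict(butt=(487,383,66),cornR=(420,517,0),cornF=(557,455,0),cornL=(197,378,0)).items():
    q=g(*p); print(n,q.round(1),(X@(q[:2]-o)).round(1),(Y@(q[:2]-o)).round(1))
```

```text
baseL [501.4 307.3   4. ] -43.2 73.5
baseR [587.1 297.7   4. ] 43.1 73.5
joint [535.3 221.2  78.5] 0.2 -8.2
jointL [522.8 219.   66. ] -12.1 -11.8
jointR [546.8 216.3  66. ] 12.1 -11.9
butt [526.1 131.8  66. ] 1.0 -98.1
m1 [552.4 378.8  73. ] -0.5 150.3
leaL [519.2 279.4  73.8] -22.4 47.8
leaR [564.  274.4  73.8] 22.7 47.8
hbL [498.6 173.3  74. ] -31.0 -60.0
hbR [561.2 166.2  74. ] 32.0 -60.0
bBL [486.9 156.3  12. ] -40.7 -78.1
butt [521.4 135.8  66. ] -4.1 -94.6
cornR [489.4 145.8   0. ] -37.1 -88.3
cornF [572.1 140.2   0. ] 45.7 -84.6
cornL [510.7 315.8   0. ] -34.9 83.1
```

Request:
drive_tool([
  [0.0,0,0,0.01,0,0,0],
  [0.0,-0.04,-0.02,0.015,-2.3,0.26,0],
  [0.0,-0.08,-0.045,0.015,-2.3,0.26,0],
  [0.0,-0.101,-0.06,0.015,-2.3,0.26,0],
  [0.0,-0.101,-0.06,0.0,-2.3,0.26,0],
  [0.0,-0.101,-0.06,0.0,-2.3,0.26,0],
])

```text
clock: 10.85
tcp_pos: [433.1, 167.6, 204.4]
orientation: [[-0.002, 0.994, -0.111], [-0.001, -0.111, -0.994], [-1.0, -0.002, 0.001]]
contact_force: [0.9, -0.5, 0.0]
width: -0.0
```

Run:
```python
from h import *
g=shot('top','t9'); s=manip.sense(); print(s['tcp_pos'],s['contact_force'],s['width'])
cv2.imwrite('pics/t9b.png',cv2.resize(g['frame'][150:220,150:250],None,fx=8,fy=8,interpolation=cv2.INTER_CUBIC))
g=shot('scene','s9');cv2.imwrite('pics/s9b.png',cv2.resize(g['frame'][110:240,160:280],None,fx=6,fy=4.6,interpolation=cv2.INTER_CUBIC))
```

```text
[433.70685394 167.84728686 204.85470428] [ 1.23614694 -0.08940401  1.2011837 ] 0.2990822436588324
```

View pics/t9b.png

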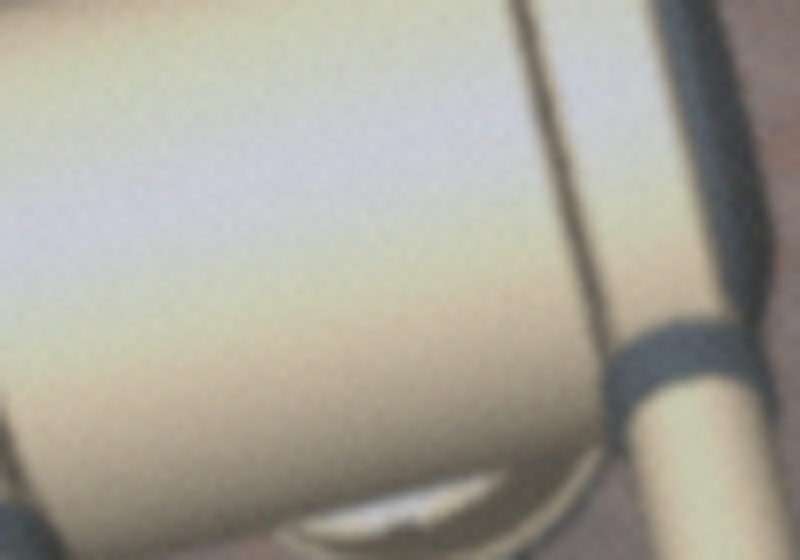

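View pics/s9b.png

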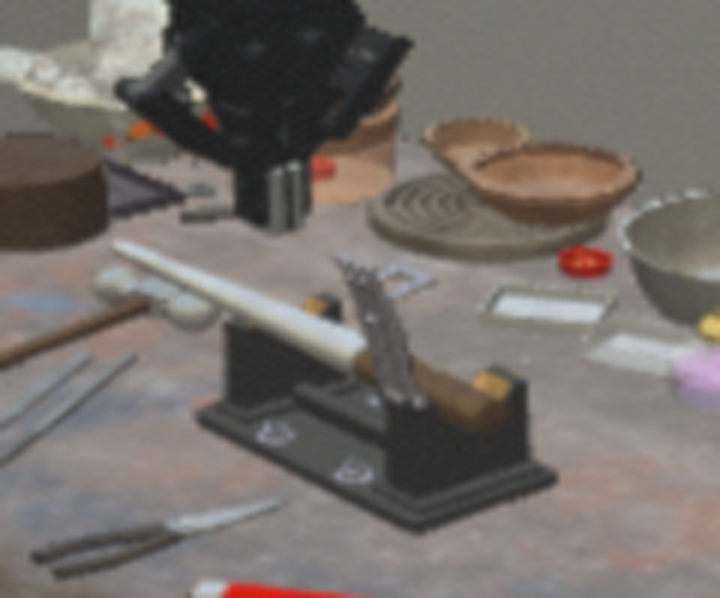

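Request:
drive_tool([
  [0.0,0,0,-0.035,0,0,0],
  [0.0,0,0,-0.065,0,0,0],
  [0.0,0.022,-0.0025,-0.065,0,0,0],
  [0.0,0.0447,-0.005,-0.065,0,0,0],
  [0.0,0.06,-0.0067,-0.065,0,0,0],
  [0.0,0.0745,-0.0084,-0.065,0,0,0],
  [0.0,0.0745,-0.0084,-0.065,0,0,0],
])

```text
clock: 11.82
tcp_pos: [509.5, 159.5, 140.2]
orientation: [[0.001, 0.994, -0.111], [0.0, -0.111, -0.994], [-1.0, 0.001, -0.0]]
contact_force: [-0.5, 1.0, 0.6]
width: 0.1
```

Run:
```python
from h import *
s=manip.sense(); print(s['tcp_pos'],s['contact_force'],s['width'])
g=shot('scene','s10');cv2.imwrite('pics/s10b.png',cv2.resize(g['frame'][110:240,160:280],None,fx=6,fy=4.6,interpolation=cv2.INTER_CUBIC))
```

```text
[509.46603371 159.54110623 140.21053756] [-0.50570339  0.96408066  0.55133058] 0.060873695577884634
```

View pics/s10b.png

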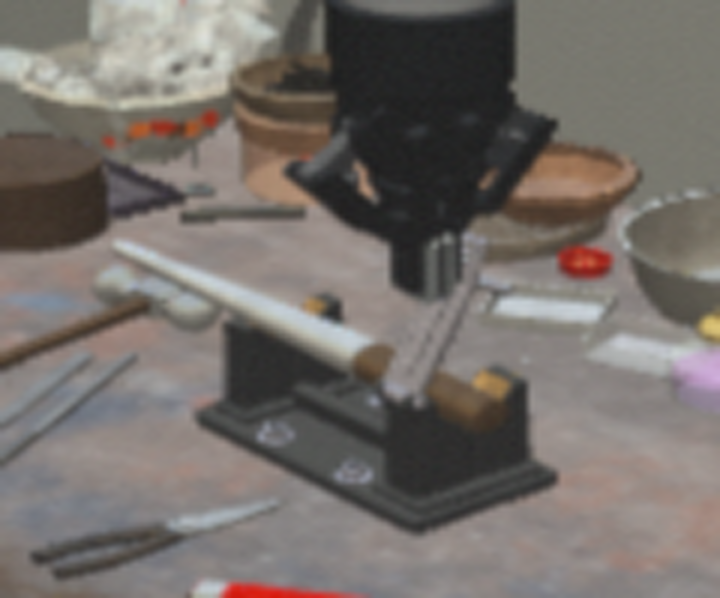

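Request:
drive_tool([
  [0.0,0.012,-0.0013,0.0,0,0,0],
  [0.0,0.0248,-0.0028,-0.002,0,0,0],
  [0.0,0.0417,-0.0047,-0.012,0,0,0],
  [0.0,0.0527,-0.0059,-0.025,0,0,0],
  [0.0,0.06,-0.0067,-0.036,0,0,0],
  [0.0,0.06,-0.0067,-0.036,0,0,0],
])

```text
clock: 12.62
tcp_pos: [568.4, 152.7, 102.8]
orientation: [[-0.002, 0.994, -0.111], [-0.0, -0.111, -0.994], [-1.0, -0.002, 0.001]]
contact_force: [-0.5, -1.0, 0.5]
width: -0.0
```

Run:
```python
from h import *
s=manip.sense(); print(s['tcp_pos'],s['contact_force'],s['width'])
g=shot('scene','s11');cv2.imwrite('pics/s11b.png',cv2.resize(g['frame'][110:240,160:280],None,fx=6,fy=4.6,interpolation=cv2.INTER_CUBIC))
```

```text
[568.3637454  152.65337989 102.80112058] [-0.47663457 -0.99634511  0.47210001] -0.02307870119205291
```

View pics/s11b.png

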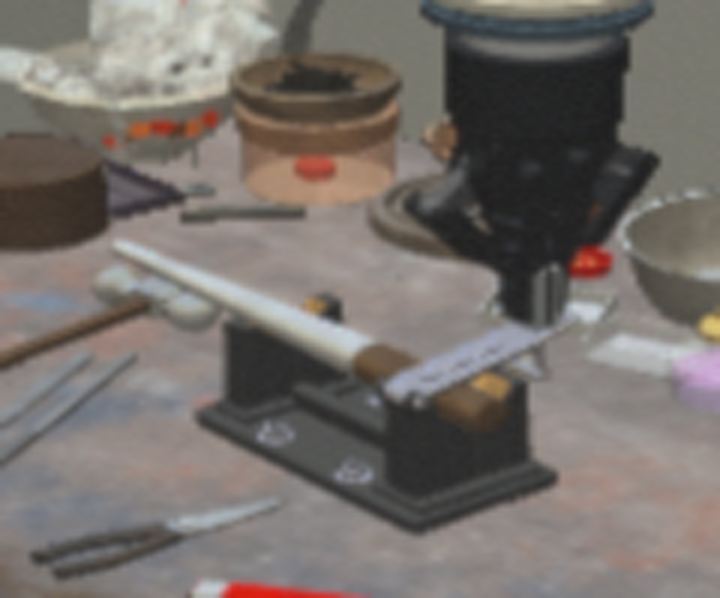

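Request:
drive_tool([
  [0.0,0.004,-0.0004,-0.002,0,0,0],
  [0.0,0.008,-0.0009,-0.005,0,0,0],
  [0.0,0.008,-0.0009,-0.008,0,0,0],
  [0.0,0.008,-0.0009,-0.011,0,0,0],
  [0.0,0.008,-0.0009,-0.013,0,0,0],
  [0.0,0.008,-0.0009,-0.0145,0,0,0],
  [0.0,0.008,-0.0009,-0.0145,0,0,0],
])

```text
clock: 13.55
tcp_pos: [576.6, 152.0, 89.6]
orientation: [[0.0, 0.994, -0.111], [-0.0, -0.111, -0.994], [-1.0, 0.0, 0.0]]
contact_force: [0.5, -0.7, 0.1]
width: -0.1
```

Run:
```python
from h import *
s=manip.sense(); print(s['tcp_pos'],s['contact_force'],s['width'])
g=shot('scene','s12');cv2.imwrite('pics/s12b.png',cv2.resize(g['frame'][110:240,160:280],None,fx=6,fy=4.6,interpolation=cv2.INTER_CUBIC))
```

```text
[576.57901571 151.96342648  89.55343129] [ 0.48922806 -0.74234603  0.13056073] -0.09927201532174816
```

View pics/s12b.png

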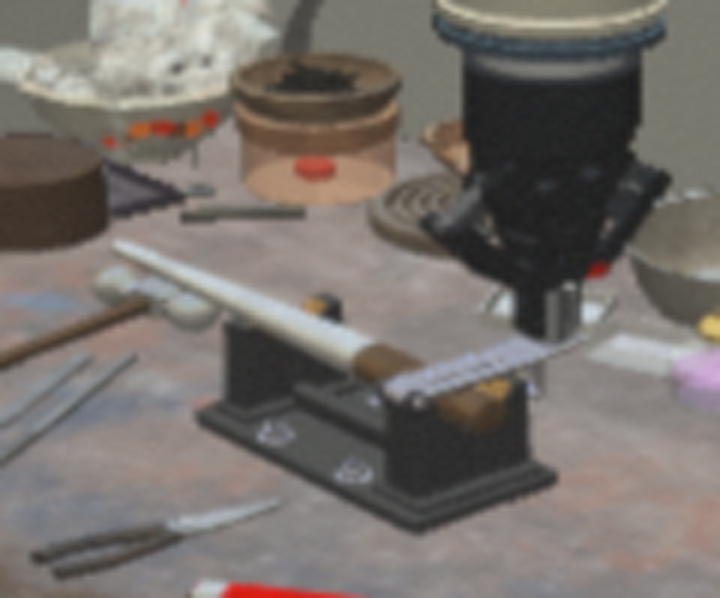

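Request:
drive_tool([
  [0.0,0,0,-0.002,0,0,0],
  [0.0,0,0,-0.002,0,0,0],
])

```text
clock: 13.85
tcp_pos: [577.0, 152.0, 88.4]
orientation: [[0.001, 0.994, -0.111], [0.0, -0.111, -0.994], [-1.0, 0.001, -0.0]]
contact_force: [-2.3, 0.0, 12.8]
width: -0.3
```

Request:
drive_tool([
  [0.0,0,0,-0.002,0,0,0],
  [0.0,0,0,-0.002,0,0,0],
])

```text
clock: 14.1
tcp_pos: [577.3, 152.1, 87.9]
orientation: [[0.003, 0.994, -0.111], [0.0, -0.111, -0.994], [-1.0, 0.003, -0.001]]
contact_force: [-9.9, -2.0, 35.8]
width: 0.0
```

Request:
drive_tool([
  [0.0,0,0,0.005,0,0,0],
  [0.0,0,0,0.04,0,0,0],
  [0.0,0,0,0.09,0,0,0],
  [0.0,-0.01,0.05,0.14,0,0,0],
  [0.0,-0.015,0.09,0.17,0,0,0],
  [0.0,-0.015,0.09,0.17,0,0,0],
  [0.0,-0.015,0.09,0.17,0,0,0],
])

```text
clock: 14.98
tcp_pos: [561.2, 241.6, 255.0]
orientation: [[-0.001, 0.994, -0.11], [-0.001, -0.11, -0.994], [-1.0, -0.0, 0.001]]
contact_force: [-1.4, -0.7, -0.2]
width: -0.1
```

Run:
```python
from h import *
s=manip.sense(); print(s['tcp_pos'],s['contact_force'],s['width'])
g=shot('scene','s13');cv2.imwrite('pics/s13b.png',cv2.resize(g['frame'][110:240,160:280],None,fx=6,fy=4.6,interpolation=cv2.INTER_CUBIC))
g=shot('wrist','w13');cv2.imwrite('pics/w13b.png',cv2.resize(g['frame'],None,fx=1.5,fy=1.5,interpolation=cv2.INTER_CUBIC))
```

```text
[561.20225123 241.63126538 254.98466029] [-1.36973698 -0.6601625  -0.18964731] -0.11955684107170422
```

View pics/s13b.png

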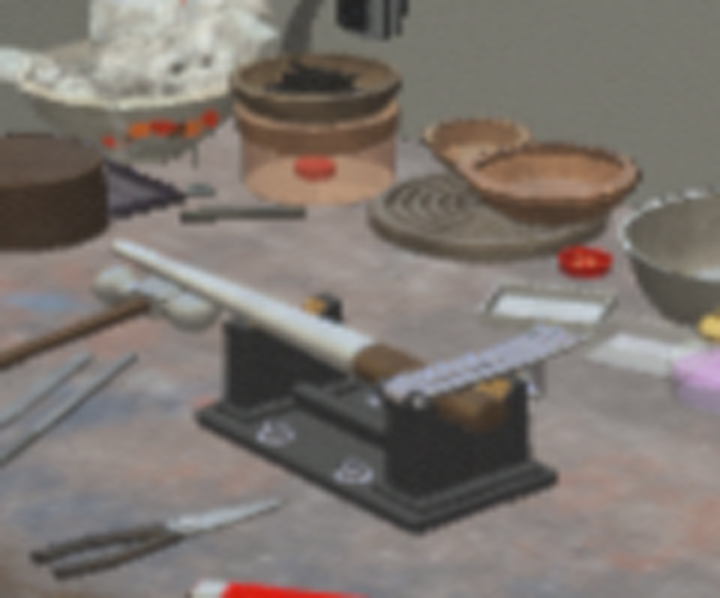

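View pics/w13b.png

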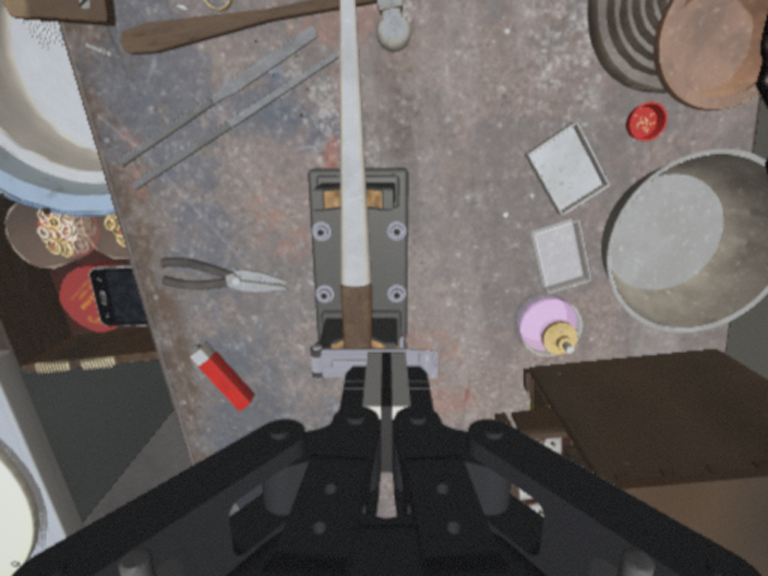

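Request:
drive_tool([
  [0.02,-0.035,0.035,0.02,0,0,0],
  [0.02,-0.075,0.075,0.04,0,0,0],
  [0.02,-0.115,0.115,0.04,0,0,0],
  [0.02,-0.155,0.155,0.04,0,0,0],
  [0.02,-0.19,0.19,0.04,0,0,0],
  [0.02,-0.22,0.22,0.04,0,0,0],
  [0.02,-0.22,0.22,0.04,0,0,0],
])

```text
clock: 15.95
tcp_pos: [340.0, 462.7, 294.6]
orientation: [[-0.001, 0.994, -0.109], [-0.001, -0.109, -0.994], [-1.0, -0.001, 0.001]]
contact_force: [0.9, 0.0, -0.7]
width: 19.7
```

Run:
```python
from h import *
s=manip.sense(); print(s['tcp_pos'],s['contact_force'])
g=shot('top','t14');cv2.imwrite('pics/t14b.png',cv2.resize(g['frame'][160:215,165:245],None,fx=9,fy=9,interpolation=cv2.INTER_CUBIC))
g=shot('scene','s14');G=cv2.resize(g['frame'][140:225,180:265],None,fx=7,fy=7,interpolation=cv2.INTER_CUBIC)
a=np.radians(-6.4);X=np.array([np.cos(a),np.sin(a),0]);Y=np.array([-np.sin(a),np.cos(a),0]);o=np.array([536.1,229.4,0])
def P(x,y,z): return o+x*X+y*Y+np.array([0,0,z])
def px(p): u=proj('s14',p); return ((u-np.array([180,140])+.5)*7-.5).round(0)
for th in (0,.09,.17):
  c,s_=np.cos(th),np.sin(th)
  print(th,[px(P(-31+r*c-6*s_,y,82+r*s_+6*c)) for r,y in((95,-84),(95,-60),(0,-84))])
print('block corners',px(P(31,-84,74)),px(P(-31,-84,74)),'base',px(P(43,-93,12)),px(P(-43,-93,12)),px(P(-43,73,12)),'butt c',px(P(0,-92.5,66)))
cv2.imwrite('pics/s14b.png',G)
```

```text
[339.97653369 462.68359616 294.61950511] [ 0.91748821  0.03450147 -0.66733817]
0 [array([548., 307.]), array([506., 284.]), array([353., 388.])]
0.09 [array([546., 288.]), array([504., 265.]), array([352., 388.])]
0.17 [array([544., 272.]), array([502., 249.]), array([351., 389.])]
block corners [482. 367.] [353. 421.] base [519. 505.] [345. 584.] [ 86. 411.] butt c [433. 421.]
```

View pics/s14b.png

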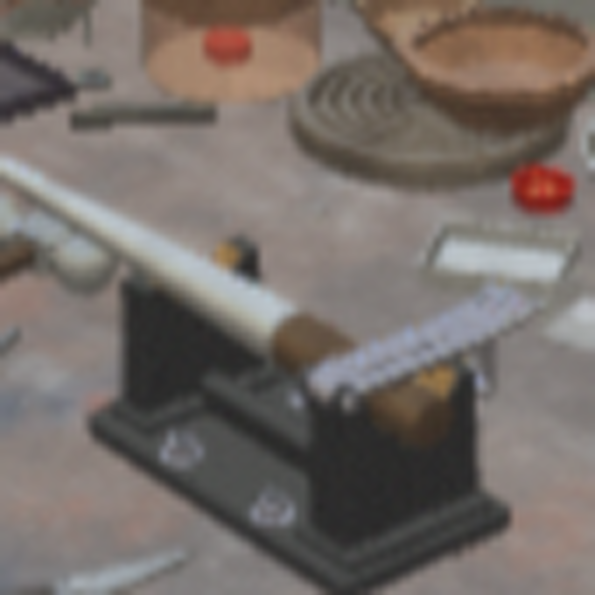

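View pics/t14b.png

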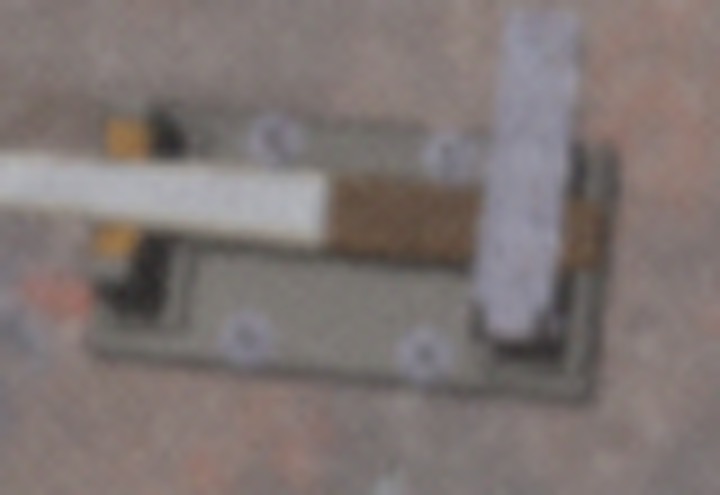

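Run:
```python
from h import *
a=np.radians(-6.4);X=np.array([np.cos(a),np.sin(a),0]);Y=np.array([-np.sin(a),np.cos(a),0]);o=np.array([536.1,229.4,0])
def Z(x,y,z): return onz('t14',165+(x+.5)/9-.5,160+(y+.5)/9-.5,z)
for n,p in dict(butt=(604,236,66),joint=(328,208,78),edgeTop=(618,155,6),edgeBot=(594,398,6),left=(90,345,6)).items():
    q=Z(*p)-o; print(n,(q@X).round(1),(q@Y).round(1))
def crop(f): return np.load('pics/'+f+'.npz')['frame'][175:200,222:262]
A,B,C=crop('s11'),crop('s12'),crop('s14')
cv2.imwrite('pics/cmp.png',np.hstack([cv2.resize(c,None,fx=6.5,fy=13,interpolation=cv2.INTER_NEAREST) for c in (A,B,C)]))
```

```text
butt 2.5 -95.0
joint -0.1 -11.4
edgeTop 42.5 -90.8
edgeBot -38.3 -92.5
left -38.2 72.5
```

View pics/cmp.png

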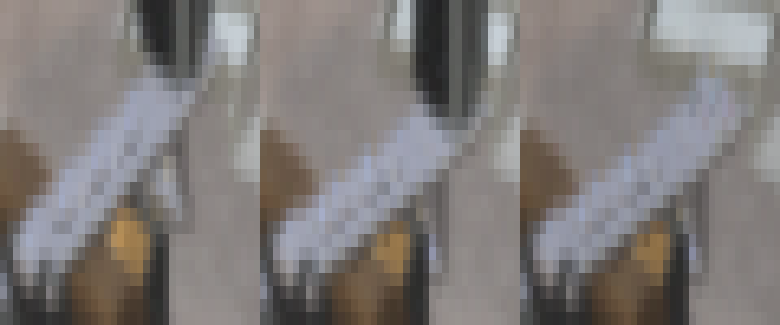

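Run:
```python
from bench import manip
print(manip.hand_in()); print(manip.sense()['clock'])
```

```text
the job is handed in; nothing more can be done
None
the job is handed in; nothing more can be done
```

I laid the mandrel in both V saddles, with the handle in the strap saddle and the taper out over the other one. I then swung the strap over the handle, pressed the tab to its stop and handed the job in at about 16 s.

- **Strap:** The press met a hard stop at tool height 88 mm, the shut height, with 36 N on the fingertips. After letting go, the scene view shows the strap as low as when pressed or slightly lower. The strap's slope in that view lay between the drawn angles for 0 and 0.09 rad, nearer to 0. I therefore took it as shut mainly from the hard stop.
- **Mandrel:** It lies centred within about 1 mm. The wrist view puts the butt at −92 mm and the top view at −95 mm, against the base end at −93 mm. The scene view was offset by several mm when checked against the base corners, so I did not use it for the butt.
- **Hammer and scale:** I never touched either, and the arm stood clear of everything at hand-in.

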